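# Recap a gas cartridge and tug-test the cap

### The job

One gas cartridge in the counter rack has lost its cap. Take the tall narrow cap standing loose on the counter, press it straight down over the bare valve until it snaps fully home, without crushing it, then keep hold and tug it straight up with a steady 10 newtons for a full second to prove that it holds. Leave the cap snapped on, let go, and leave everything else standing where it is.

Things in the scene. Friction and masses are not known exactly. Their poses are not given: they have to be found in the camera images.
- cap_mid (a point): centre of the loose snap cap: red plastic, closed top, open rim down, 40 mm across, 36 mm tall, about 45 g; this point is on its axis, 18 mm above its rim; z is its axis, up to the closed top. Springy lugs inside, 6 mm above its rim, snap under the bead of the valve. It is the tall narrow one of two loose caps
- cap: the same cap; origin on its axis in the plane of its rim. Pushed on, its lugs bite from about 10 mm above the seat; 4 to 15 N of push snaps it over the bead, which then draws it down to the seat, where it stops hard; over 40 N crushes it. Tugged, it rises about 1 mm, then resists steeply (some 15 N per mm) and holds to 16 N or more; a sound tug stays within 7.5 to 12.5 N
- valve_seat (a point): on the bare cartridge's axis, in the plane where the rim of a seated cap rests, 176 mm above the counter; a seated cap's centre is 18 mm above it. Above it: neck 23 mm across, snap bead 30 mm across at 9 to 10 mm up, cone narrowing to 19 mm across at 20 mm up, valve pin 7 mm across up to 28 mm. The cone leads in a cap within about 2 mm of the axis
- bare_can: the cartridge without a cap, 66 mm across, held down in the rack; origin on its axis at its underside, z up, x and y as the rack's. It takes one of four places in a row, 74 mm apart; the other three wear caps like the loose one. From the seat, 164 mm up and 42 mm across, its shoulder slopes to 66 mm across 14 mm lower
- rack: plywood rack 98 mm (x) by 330 mm (y), fixed to the counter, holding four cartridges in a row along its y; origin at the centre of its underside. End boards 176 mm high; two 6 mm steel rods along y, 31 mm either side of the row's axis, tops 172 mm above the counter, hold the cartridges down by their shoulders
- wide_cap: the other loose red cap, wide and flat, 56 mm across and 18 mm tall, for squat canisters; not wanted, leave it; origin at the centre of its rim
- spare_can: a capped cartridge standing free, 66 mm across and 200 mm tall; leave it; origin at the centre of its underside
- dumpy_big: squat olive gas canister, 108 mm across, 109 mm tall; leave it; origin at the centre of its underside
- dumpy_small: squat grey gas canister, 90 mm across, 80 mm tall; leave it; origin at the centre of its underside
- battery_box: small cardboard box of batteries, 62 by 40 mm, 52 mm tall; leave it; origin at the centre of its underside
- gas_match: long-nosed gas lighter lying flat, 220 mm along its x, 22 mm wide, 20 mm high; leave it; origin on its underside, 90 mm from the handle's end
- tape_roll: roll of tape lying flat, 100 mm across, 24 mm high; leave it; origin at the centre of its underside
Things that resemble listed ones, but are neither listed nor needed, are in the scene too. Leave any blue or white look-alike of the cap alone.

How it is judged:
By the outcome, as a careful person would: the job done as asked, in the order asked, and still so for the second after the job is handed in, with the robot touching nothing.
It also fails if it takes over 67 s, if anything falls off the work surface, if the arm or the gripper's body presses on something with over 40 N, if the wrist force passes 120 N, or if a joint passes its speed limit or range.

### The arm

A 6-joint arm with a two-finger parallel gripper is mounted at the origin on the work surface. World frame = base frame: x ahead of the robot, y to its left, z up, the work surface at z = 0. Lengths are in mm, angles in rad, forces in N, time in s.
With the tool pointing down it reaches from about 275 to 1000 mm from the base axis. Payload 8.4 kg.
Tool frame: the origin (TCP) lies on the centre line of the jaws, within the pads' length; the fingertips stand 17 mm ahead of it and the grasp point (between the pads) lies 2 mm behind it (r.tcp_to_tips is the z of the fingertips in the tool frame, in mm); z points along the fingers, y is the direction in which the jaws open and shut (so a half turn about z gives the same grasp; the last joint's range is limited). The gripper opens to 85 mm and grips with 20 to 120 N. Pads are 22 mm wide; open, the fingers measure 114 mm over their backs; the gripper's body (76 mm by 85 mm) begins 54 mm behind the grasp point. The pads swing forward as they close: fully open they stand 13 mm farther back than shut.
Start: joints at [1.162, 0.353, 1.633, -0, 1.155, -0.002], TCP at [247.294, 573.998, 248.281] pointing down, gripper open.
Joint ranges: [-2.63, 2.63], [-0.92, 2.1], [0.06, 2.66], [-1.3, 4.44], [0, 2.69], [-3.02, 3.02]. Speed limits (rad/s): [2.22, 2.22, 2.79, 3.14, 3.14, 3.14].

### API

Orientations are given as [roll, pitch, yaw] about the fixed x, y, z axes, in that order (R = Rz(yaw) Ry(pitch) Rx(roll)).
In Python, from rig import r, cams, job gives the robot as it stands.
- The arm moves only by the tool drive_tool, never from a script. Its argument "deltas" is a list of rows, each a list of 4 numbers: the shift along the tool's x, y, z in cm, then the turn about the tool's z in rad. In form: [[x, y, z, roll], ...]. A call has 1 to 12 rows; each row shifts and turns the commanded pose from where the row before left it, along the tool's axes as they then stand; what a row does not reach is not made up. A row lasts 1/12 s, in which the tool goes at most 41.7 mm and 7.16 degrees, less where a joint would pass 70% of its speed; a pose out of reach is approached as far as the arm can. A call with a gripper value outside its range is refused whole. "jaw" is the closure, from 0 (fully open) to 1 (shut), set as the call begins (left out, the last holds). The fingers move at their own pace and stop on an object; "force" is the grip in N (left out, the last holds). Time passes only in rows, so rows that do not move let the fingers close. It gives the time, the measured TCP pose, the force and the opening at its end, in the units of the state.
- r.sense(): the state, without advancing time (a new reading comes with each control period).
- cams.grab_frame(name): name is "side" or "top"; returns (picture, depth): 480x640x3 uint8, red, green, blue; 480x640 float32, mm along the optical axis (not along the pixel's ray), 0 where there is no reading.
- cams.camera_params(name): a dict with "fx", "fy", "cx", "cy" (pixels), "k1" (the pictures are not rectified: a ray, as slopes to the right and down, at radius r is drawn at 1 + k1 r^2 times it, then the intrinsics apply), "R" (3x3) and "t" (3): a world point X has camera coordinates R X + t. Camera axes: x right, y down, z forward; pixel columns grow to the right and rows downward; lengths in mm; the calibration is good to about 2 mm. A picture is of the moment at which its call begins. camera_params takes no time and is no camera call.
- job.sign_off(): hands the job in, once; it reports no verdict.
The state is a dict: "clock": time; "qpos": joint angles; "qvel": joint speeds; "joint_efforts": joint torques, N m; "eef_pos": TCP position; "tcp_rot": TCP orientation; "contact_force": force on the tool from outside, world axes, zero at the start; "wrist_torque": the same for the moment, N m; "opening": opening from 0.0 (shut) to 1.0 (fully open).
Only numpy, scipy, OpenCV 4.12 (cv2) and the standard library are available. Lean on these libraries where they do the work, as an engineer would, in place of code of your own. Each camera call takes 0.05 s, during which the arm holds its last target. There are 200 camera calls.

## Working session

There is one attempt and no reset: what is moved stays moved. The work goes in short steps, Python scripts to look and compute and a tool call to move; the robot and the scene stay as the last step left them, time stands still between calls to the robot, and variables do not carry over. Pictures are saved under pics/ and viewed, about 8 in all and at most 12, crops included, and the job is handed in when it is done.

Besides the shell and the picture viewer there is one more tool, called after "Call:" by a JSON object that holds its "name" and its "arguments". drive_tool: Moves the arm, as the interface text tells. Its arguments: {"type":"object","properties":{"deltas":{"type":"array"},"jaw":{"type":"number"},"force":{"type":"number"}},"required":["deltas"]}

```bash
mkdir -p pics; cat > h.py <<'E'
import numpy as np, cv2
from rig import r, cams, job
def grab(n):
    p,d=cams.grab_frame(n); return p,d
def und(c,u,v):
    x=(u-c['cx'])/c['fx'];y=(v-c['cy'])/c['fy']; X,Y=x,y
    for _ in range(20):
        s=1+c['k1']*(X*X+Y*Y); X,Y=x/s,y/s
    return X,Y
def plane(n,u,v,z):
    c=cams.camera_params(n);R=np.array(c['R']);t=np.array(c['t'])
    X,Y=und(c,u,v);o=-R.T@t;d=R.T@np.array([X,Y,1.]);return o+d*(z-o[2])/d[2]
def deep(n,u,v,d):
    c=cams.camera_params(n);R=np.array(c['R']);t=np.array(c['t'])
    X,Y=und(c,u,v);return R.T@(np.array([X*d,Y*d,d])-t)
def proj(n,P):
    c=cams.camera_params(n);q=np.array(c['R'])@np.array(P,float)+np.array(c['t']);x,y=q[:2]/q[2];s=1+c['k1']*(x*x+y*y)
    return c['cx']+c['fx']*x*s,c['cy']+c['fy']*y*s
E
python3 - <<'E'
from h import *
print(r.sense())
for n in('top','side'):
    p,d=grab(n);cv2.imwrite(f'pics/{n}0.png',p[:,:,::-1]);np.save(f'{n}0.npy',d);c=cams.camera_params(n);print(n,c)
    R=np.array(c['R']);print('pos',-R.T@np.array(c['t']))
    hsv=cv2.cvtColor(p,cv2.COLOR_RGB2HSV);m=((hsv[...,0]<8)|(hsv[...,0]>172))&(hsv[...,1]>130)&(hsv[...,2]>60)
    k,l,s,ce=cv2.connectedComponentsWithStats(m.astype(np.uint8))
    for i in range(1,k):
        if s[i,4]>40:
            dd=d[l==i];dd=dd[dd>0];print(s[i],ce[i].round(1),deep(n,*ce[i],np.median(dd)).round() if len(dd) else None)
E
```

```text
{'clock': 0.0, 'qpos': array([ 1.16160527e+00,  3.53674176e-01,  1.63412758e+00, -3.03834500e-05,
        1.15514198e+00, -2.39833251e-03]), 'qvel': array([-0.00051511,  0.00190185,  0.00308942, -0.00086888,  0.00120406,
        0.00071528]), 'joint_efforts': array([-6.17397154e-05, -6.05242538e+01, -3.42076313e+01,  7.11045891e-05,
        9.26282723e-03,  9.54760111e-07]), 'eef_pos': array([247.12697527, 573.59791596, 247.54818831]), 'tcp_rot': array([-3.14024151e+00,  2.45393528e-05,  2.73481223e+00]), 'contact_force': array([ 0.16352595,  1.26230981, -0.19666205]), 'wrist_torque': array([ 0.016563  , -0.02406541,  0.01282701]), 'opening': 1.0019150676445365}
top {'fx': 612.8802553988504, 'fy': 612.8802553988504, 'cx': 308.54738879765966, 'cy': 243.3638686116926, 'k1': -0.17923685862413452, 'R': array([[ 0.02218914, -0.99965404,  0.01412253],
       [-0.99801849, -0.02298035, -0.05857463],
       [ 0.05887891, -0.01279483, -0.99818313]]), 't': array([-136.10740949,  543.1076311 , 1768.37871627])}
pos [ 440.93135897 -100.95342207 1798.90031778]
[433 125  44  27 196] [447.8 145.5] [
[... 597 characters left out ...]
 array([[ 0.99661461, -0.08031153,  0.01758886],
       [-0.02682071, -0.51982764, -0.85385003],
       [ 0.07771718,  0.85048768, -0.52022183]]), 't': array([-553.48963605,   69.09084298, 1144.4874047 ])}
pos [ 464.52259512 -981.90870246  664.11580313]
[321 151  14  16 193] [327.9 158.7] [591. 188. 202.]
[319 173  17  32 460] [327.3 188.4] [569. -20. 211.]
[418 204  20  22 351] [427.1 214.8] [ 781. -123.  191.]
[407 240  30  23 463] [421.3 252.8] [ 776. -138.  101.]
[406 264  26  15 249] [418.2 272.3] [ 775. -140.   47.]
[ 474  304  114  139 3415] [522.3 392.4] [ 828. -542.  102.]
[277 311  19  25 390] [285.7 323.1] [ 464. -274.   28.]
[332 325  27  25 529] [344.8 336.9] [ 582. -311.   18.]
```

View pics/top0.png

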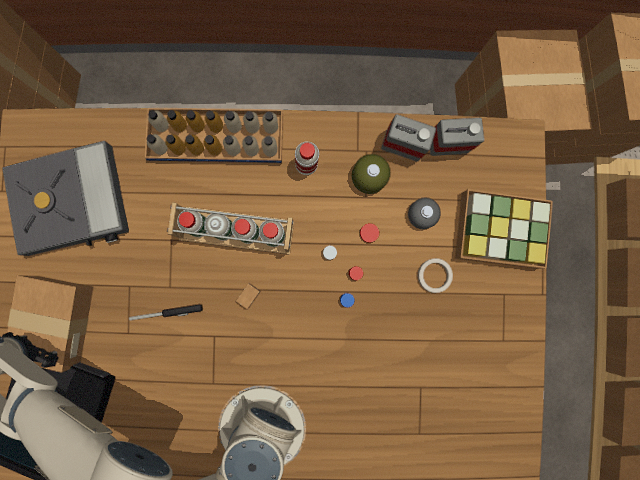

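View pics/side0.png

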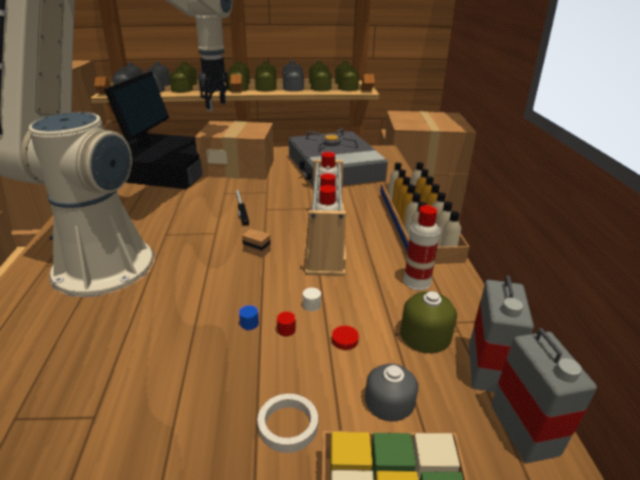

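The top view shows what could be mistaken for the cap: the narrow red cap at (355,273), the wide red cap at (369,232), a white look-alike at (330,253), a blue one at (347,300), and the three capped rack cartridges plus the spare can. The bare valve is the second place from the left in the rack, near (215,224). I choose (355,273), the narrow red cap, which shows at (286,323) in the side view. Next I check it in a crop and triangulate.

```bash
cat >> h.py <<'E'
def ray(n,u,v):
    c=cams.camera_params(n);R=np.array(c['R']);t=np.array(c['t']);X,Y=und(c,u,v);d=R.T@np.array([X,Y,1.]);return -R.T@t,d/np.linalg.norm(d)
def tri(a,b):
    A=np.zeros((3,3));y=np.zeros(3)
    for o,d in(ray('top',*a),ray('side',*b)):
        M=np.eye(3)-np.outer(d,d);A+=M;y+=M@o
    P=np.linalg.solve(A,y);return P,[np.linalg.norm(np.cross(P-o,d)) for o,d in(ray('top',*a),ray('side',*b))]
def red(p):
    h=cv2.cvtColor(p,cv2.COLOR_RGB2HSV);m=((h[...,0]<8)|(h[...,0]>172))&(h[...,1]>120)&(h[...,2]>50)
    k,l,s,ce=cv2.connectedComponentsWithStats(m.astype(np.uint8));return s,ce
E
python3 - <<'E'
from h import *
print(r.tcp_to_tips)
T=cv2.imread('pics/top0.png');S=cv2.imread('pics/side0.png')
def near(im,q):
    s,ce=red(im[:,:,::-1].copy());i=[j for j in range(1,len(s)) if s[j,4]>40];j=min(i,key=lambda j:np.hypot(*(ce[j]-q)));return ce[j],s[j]
cap=near(T,(355,273))[0];cs=near(S,(286,323))[0];print('cap',tri(cap,cs),'z18',plane('top',*cap,18),plane('side',*cs,18))
P=[]
for q in((186,219),(242,226),(270,230)):
    a=near(T,q)[0];P.append(plane('top',*a,194));print('rack cap',P[-1].round(1))
a=near(S,(328,158))[0];print('side far',plane('side',*a,194))
P=np.array(P);s=np.array([0,2,3])
fx=np.polyfit(s,P[:,0],1);fy=np.polyfit(s,P[:,1],1);b=np.array([np.polyval(fx,1),np.polyval(fy,1)]);print('bare',b,'pitch',fx[0],fy[0],np.hypot(fx[0],fy[0]))
print('pin px',proj('top',[*b,204]),proj('side',[*b,204]))
def cr(im,x,y,w,h,W,H):return cv2.resize(im[y:y+h,x:x+w],(W,H),interpolation=cv2.INTER_CUBIC)
o=np.vstack([np.hstack([cr(T,165,200,130,55,520,220),cr(S,295,140,70,55,280,220)]),np.hstack([cr(T,310,215,80,90,320,360),cr(S,230,280,120,90,480,360)])])
cv2.imwrite('pics/crop1.png',o)
E
```

```text
17.0
cap (array([ 463.40087836, -262.3513203 ,   17.74801719]), [np.float64(0.2298067415306041), np.float64(0.2298067415305143)]) z18 [ 463.16792278 -262.33089504   18.        ] [ 463.63099891 -262.62626433   18.        ]
rack cap [591.7 202.1 194. ]
rack cap [576.4  54.3 194. ]
rack cap [568.3 -19.6 194. ]
side far [592.45353216 208.54950948 194.        ]
bare [583.96039097 128.19811199] pitch -7.769936814283542 -73.88162985147082 74.289078252511
pin px (np.float64(213.6727352140477), np.float64(222.51514970116315)) (np.float64(327.5886390836727), np.float64(166.38116228049972))
```

View pics/crop1.png

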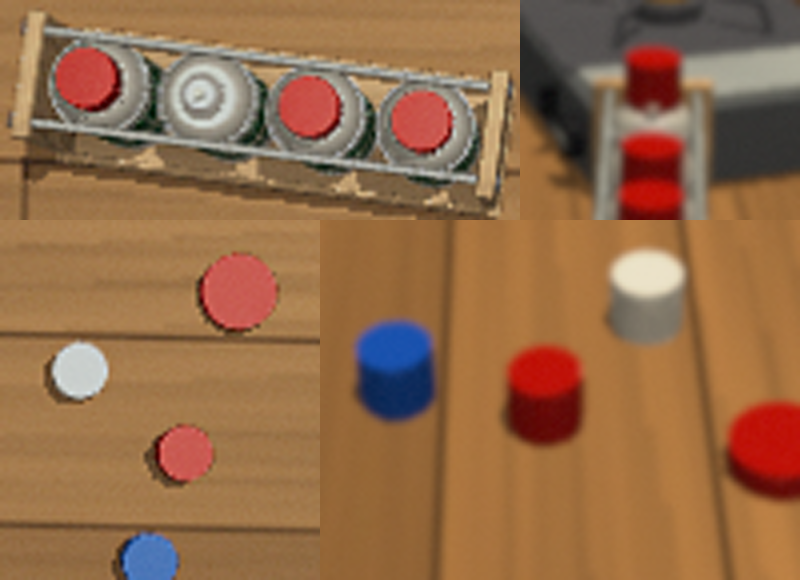

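The crop agrees with the description. The tall red cap, top (355,273), is clearly narrower and taller than the wide one. The bare valve's pin is at about (215,224) in the top view. The approach yaw is 1.467, which puts the jaws across the rack row. I turn first.

Call:
{"name": "drive_tool", "arguments": {"deltas": [[0, 0, 0, 0.115], [0, 0, 0, 0.115], [0, 0, 0, 0.115], [0, 0, 0, 0.115], [0, 0, 0, 0.115], [0, 0, 0, 0.115], [0, 0, 0, 0.115], [0, 0, 0, 0.115], [0, 0, 0, 0.115], [0, 0, 0, 0.115], [0, 0, 0, 0.115]], "jaw": 0.3, "force": 35}}

```text
clock: 1.02
eef_pos: [247.2, 573.7, 247.8]
tcp_rot: [-3.141, 0.001, 1.464]
contact_force: [0.6, 0.3, 0.6]
opening: 0.704
```

Call:
{"name": "drive_tool", "arguments": {"deltas": [[-1.5, 0.6, 0, 0], [-3, 1.1, 0, 0], [-3.4, 1.26, 0, 0], [-3.4, 1.26, 0, 0], [-3.4, 1.26, 0, 0], [-3.4, 1.26, 0, 0], [-3.4, 1.26, 0, 0], [-3.4, 1.26, 0, 0], [-3.4, 1.26, 0, 0], [-3.4, 1.26, 0, 0], [-3.4, 1.26, 0, 0], [-3.4, 1.26, 0, 0]]}}

```text
clock: 2.02
eef_pos: [350.6, 174.8, 248.2]
tcp_rot: [3.142, 0.0, 1.47]
contact_force: [0.9, 0.2, 0.1]
opening: 0.703
```

Call:
{"name": "drive_tool", "arguments": {"deltas": [[-3.4, 1.26, 0, 0], [-3.4, 1.26, 0, 0], [-3.4, 1.26, 0, 0], [-3.4, 1.26, 0, 0], [-3.4, 1.26, 0, 0], [-3.4, 1.26, 0, 0], [-3.4, 1.26, 0, 0], [-3.4, 1.26, 0, 0], [-3.4, 1.26, 0, 0], [-3.4, 1.26, 0, 0], [-3, 1.1, 0, 0], [-2, 0.8, 0, 0]]}}

```text
clock: 3.02
eef_pos: [455.9, -229.0, 248.1]
tcp_rot: [3.142, 0.001, 1.468]
contact_force: [0.2, -0.1, -0.3]
opening: 0.704
```

Call:
{"name": "drive_tool", "arguments": {"deltas": [[-1.6, 0.5, 2, 0], [-1.6, 0.6, 3, 0], [0, 0, 3, 0], [0, 0, 3, 0], [0, 0, 3, 0], [0, 0, 2.5, 0], [0, 0, 1.5, 0], [0, 0, 0, 0], [0, 0, 0, 0]]}}

```text
clock: 3.77
eef_pos: [462.8, -258.7, 67.7]
tcp_rot: [-3.14, -0.001, 1.47]
contact_force: [0.2, 0.1, 0.5]
opening: 0.701
```

```bash
python3 - <<'E'
from h import *
print(r.sense()['eef_pos'])
T,d=grab('top');S,d2=grab('side')
cv2.imwrite('pics/top1.png',T[:,:,::-1]);cv2.imwrite('pics/side1.png',S[:,:,::-1])
T=T[:,:,::-1];S=S[:,:,::-1]
def cr(im,x,y,w,h,W,H):return cv2.resize(im[y:y+h,x:x+w],(W,H),interpolation=cv2.INTER_CUBIC)
cv2.imwrite('pics/crop2.png',np.vstack([np.hstack([cr(S,235,260,100,90,400,360),cr(T,310,215,80,90,320,360)]),cr(T,190,205,60,20,720,240)]))
E
```

```text
[ 462.81625592 -258.72642372   67.68945311]
```

```bash
python3 - <<'E'
import cv2;im=cv2.imread('pics/crop2.png');print(None if im is None else im.shape)
E
```

```text
(600, 720, 3)
```

View pics/crop2.png

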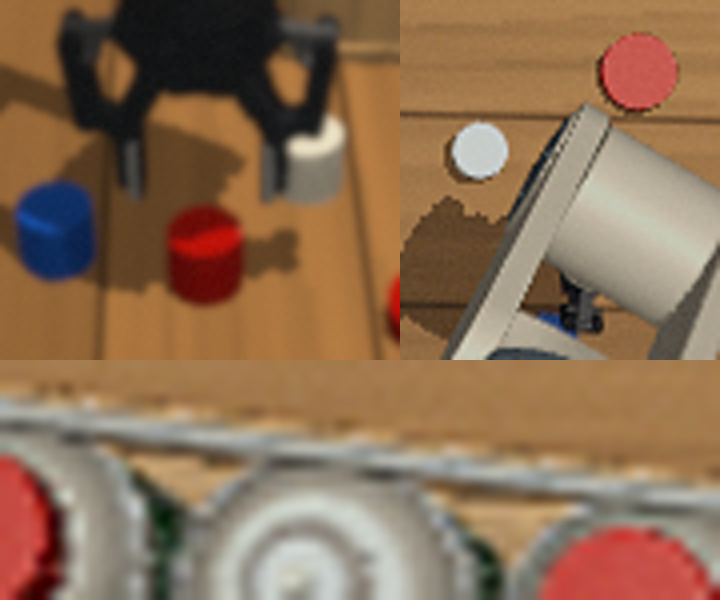

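The crop shows the fingers straddling the red cap evenly in the side view, and the blue and white caps are clear. I descend and grip.

Call:
{"name": "drive_tool", "arguments": {"deltas": [[-0.3, 0.05, 1, 0], [0, 0, 1.4, 0], [0, 0, 1, 0], [0, 0, 0.7, 0], [0, 0, 0.3, 0], [0, 0, 0, 0]]}}

```text
clock: 4.37
eef_pos: [463.3, -261.9, 23.7]
tcp_rot: [-3.141, -0.0, 1.47]
contact_force: [-0.4, -0.3, 0.0]
opening: 0.702
```

Call:
{"name": "drive_tool", "arguments": {"deltas": [[0, 0, 0, 0], [0, 0, 0, 0], [0, 0, 0, 0], [0, 0, 0, 0], [0, 0, 0, 0], [0, 0, 0, 0]], "jaw": 1, "force": 35}}

```text
clock: 4.87
eef_pos: [463.9, -262.2, 24.8]
tcp_rot: [3.141, 0.0, 1.47]
contact_force: [-1.0, 1.1, 7.7]
opening: 0.46
```

Call:
{"name": "drive_tool", "arguments": {"deltas": [[0, 0, -1, 0], [0, 0, -2, 0], [0, 0, -3, 0], [0, 0, -3.5, 0], [0, 0, -3.5, 0], [0, 0, -3.5, 0], [0, 0, -3.5, 0], [0, 0, -2.5, 0], [0, 0, -1.5, 0], [0, 0, 0, 0]]}}

```text
clock: 5.7
eef_pos: [465.1, -262.9, 268.7]
tcp_rot: [3.135, 0.003, 1.47]
contact_force: [0.1, -0.0, -1.4]
opening: 0.463
```

```bash
python3 - <<'E'
from h import *
print(r.sense())
T=cv2.imread('pics/top0.png');h=cv2.cvtColor(T,cv2.COLOR_BGR2HSV)
m=((h[...,0]<8)|(h[...,0]>172))&(h[...,1]>110)
# brightness split between top faces and sides
P=[]
for q in((186,219),(242,226),(270,230),(355,273)):
    sub=np.zeros_like(m);sub[q[1]-14:q[1]+15,q[0]-14:q[0]+15]=1
    vals=h[...,2][m&sub]
    mm=(m&sub&(h[...,2]>160)).astype(np.uint8)
    M=cv2.moments(mm,True);c=(M['m10']/M['m00'],M['m01']/M['m00'])
    z=36 if q[0]==355 else 212
    P.append(plane('top',*c,z));print(q,np.percentile(vals,[5,25,50,90]),'n',(m&sub).sum(),M['m00'],P[-1].round(1))
P=np.array(P[:3]);s=np.array([0,2,3]);b=[np.polyval(np.polyfit(s,P[:,k],1),1) for k in(0,1)];print('bare',b,np.linalg.norm(P[2]-P[0])/3)
# pin: darkest/brightest neighbourhood, concentric circles on a 8x enlargement
g=cv2.resize(cv2.cvtColor(T,cv2.COLOR_BGR2GRAY)[205:245,195:237],None,fx=8,fy=8,interpolation=cv2.INTER_CUBIC)
C=cv2.HoughCircles(g,cv2.HOUGH_GRADIENT,1,10,param1=80,param2=20,minRadius=16,maxRadius=110)
if C is not None:
    for x,y,rr in C[0][:10]: print('circ',(x-3.5)/8+195,(y-3.5)/8+205,'r px',rr/8,'z180',plane('top',(x-3.5)/8+195,(y-3.5)/8+205,180).round(1))
o=cv2.resize(T[200:250,190:290],(800,400),interpolation=cv2.INTER_CUBIC);cv2.imwrite('pics/crop3.png',o)
E
```

```text
{'clock': 5.7, 'qpos': array([-5.17336040e-01,  1.88055325e-01,  1.80920160e+00,  1.52213048e-05,
        1.13764202e+00, -4.16324150e-01]), 'qvel': array([-8.19250545e-05,  4.86661043e-02,  5.71811645e-02, -1.36506062e-04,
       -6.46162736e-02,  1.12141066e-03]), 'joint_efforts': array([ 8.83315188e-04, -4.88774300e+01, -3.36003578e+01, -9.61288169e-04,
        7.89569188e-01,  7.92248647e-05]), 'eef_pos': array([ 465.05198314, -262.89747633,  268.66332372]), 'tcp_rot': array([3.13546509e+00, 2.69425312e-03, 1.46976984e+00]), 'contact_force': array([ 1.24033316e-01, -1.27924688e-03, -1.35465028e+00]), 'wrist_torque': array([-0.00654864, -0.01390725, -0.02078442]), 'opening': 0.46283566172772767}
(186, 219) [ 69.3 191.  194.  200. ] n 207 170.0 [591.5 200.6 212. ]
(242, 226) [125.1 198.  200.  203.9] n 192 170.0 [576.   53.7 212. ]
(270, 230) [124.9 200.  201.  203. ] n 190 173.0 [568.4 -19.9 212. ]
(355, 273) [ 90.55 200.   201.   205.  ] n 160 142.0 [ 463.1 -262.1   36. ]
bare [np.float64(583.7571624746719), np.float64(127.1087288468235)] 73.91003720244242
circ 216.75 225.25 r px 12.4375 z180 [579.  123.2 180. ]
circ 215.25 225.0 r px 11.475 z180 [579.6 127.2 180. ]
circ 216.5 223.75 r px 12.85 z180 [583. 124. 180.]
circ 218.125 223.25 r px 12.1625 z180 [584.4 119.7 180. ]
circ 215.25 223.625 r px 5.9 z180 [583.2 127.3 180. ]
circ 222.25 224.5 r px 12.975 z180 [581.3 108.6 180. ]
circ 218.0 224.5 r px 11.05 z180 [581.1 119.9 180. ]
circ 219.5 224.625 r px 10.075 z180 [580.8 115.9 180. ]
circ 216.625 221.625 r px 13.675 z180 [588.7 123.8 180. ]
circ 217.875 227.25 r px 12.8375 z180 [573.7 120.  180. ]
```

View pics/crop3.png

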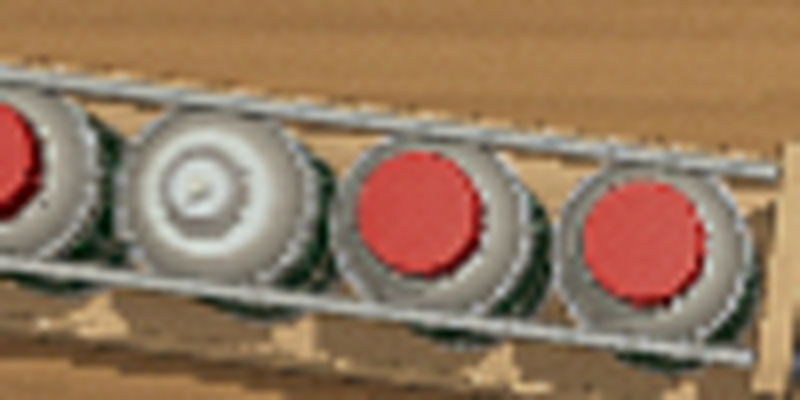

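The crop shows the valve pin at about (214.4,223.2) in the top view. Interpolating the neighbouring cap tops gives a pitch of 73.9 against the stated 74, and with the pin and bead this puts the valve at about (583.3, 127). I move above it.

Call:
{"name": "drive_tool", "arguments": {"deltas": [[1.5, 0.3, 0, 0], [3, 0.6, 0, 0], [3.9, 0.77, 0, 0], [3.9, 0.77, 0, 0], [3.9, 0.77, 0, 0], [3.9, 0.77, 0, 0], [3.9, 0.77, 0, 0], [3.9, 0.77, 0, 0], [3.9, 0.77, 0, 0], [3.9, 0.77, 0, 0], [2.7, 0.54, 0, 0], [1.5, 0.3, 0, 0]]}}

```text
clock: 6.7
eef_pos: [582.3, 130.1, 263.1]
tcp_rot: [-3.14, -0.0, 1.472]
contact_force: [-0.1, -0.6, -0.4]
opening: 0.462
```

Call:
{"name": "drive_tool", "arguments": {"deltas": [[0, 0, 0, 0], [0, 0, 0, 0], [0, 0, 0, 0], [0, 0, 0, 0]]}}

```text
clock: 7.03
eef_pos: [581.9, 125.5, 264.0]
tcp_rot: [-3.141, 0.001, 1.469]
contact_force: [-0.7, -0.7, -0.6]
opening: 0.463
```

```bash
python3 - <<'E'
from h import *
s=r.sense();e=s['eef_pos'];print(e,s['tcp_rot'],s['contact_force'])
T,d=grab('top');S,d2=grab('side')
cv2.imwrite('pics/top4.png',T[:,:,::-1]);cv2.imwrite('pics/side4.png',S[:,:,::-1])
for n,p in(('top',T),('side',S)):
    st,ce=red(p)
    for i in range(1,len(st)):
        if st[i,4]>30 and 290<ce[i][0]<360 and n=='side' or n=='top' and st[i,4]>30 and ce[i][0]<290: print(n,st[i],ce[i].round(1),plane(n,*ce[i],e[2]-24.8+18).round(1))
print('expect',proj('side',[e[0],e[1],e[2]-6.8]),proj('top',[e[0],e[1],e[2]-6.8]),proj('side',[583.5,127,204]))
a=cv2.resize(S[100:220,270:390][:,:,::-1],(560,560),interpolation=cv2.INTER_CUBIC);cv2.imwrite('pics/crop4.png',a)
E
```

```text
[581.9490492  125.51433293 264.02769765] [-3.14092698e+00  6.04626913e-04  1.46851944e+00] [-0.69060495 -0.73778116 -0.55042903]
top [235 219  15  16 190] [242.  226.3] [571.   48.2 257.2]
top [263 223  15  16 186] [270.1 230. ] [563.3 -22.9 257.2]
side [320 139  16  29 389] [327.6 152.5] [578.9  89.5 257.2]
side [319 172  17  33 480] [327.3 188.3] [ 558.2 -118.9  257.2]
side [332 325  27  25 529] [344.8 336.9] [ 538.3 -559.4  257.2]
expect (np.float64(327.4616321675043), np.float64(147.40930296590335)) (np.float64(211.76224978930173), np.float64(221.38682895558932)) (np.float64(327.45765492356696), np.float64(166.55968211314746))
```

View pics/crop4.png

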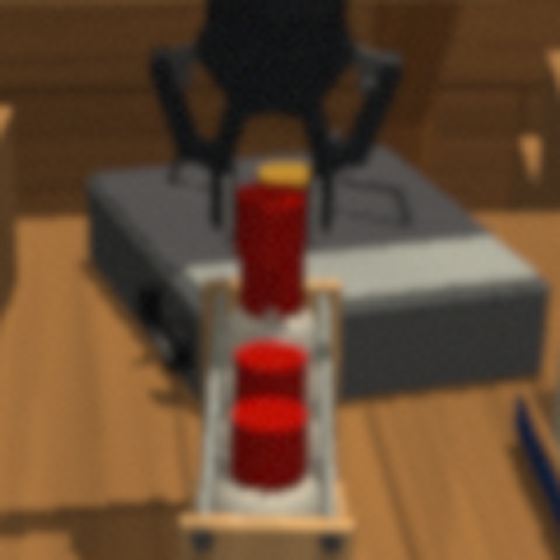

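```bash
python3 - <<'E'
from h import *
S=cv2.imread('pics/side4.png');h=cv2.cvtColor(S,cv2.COLOR_BGR2HSV).astype(int)
red_=S[...,2].astype(int)-S[...,1]
for v in range(138,172,2):
    row=red_[v,310:346].clip(0);w=row*(row>30);print(v,round((w*np.arange(310,346)).sum()/max(w.sum(),1),2),(row>50).sum())
S0=cv2.imread('pics/side0.png')
print(cv2.cvtColor(S0,cv2.COLOR_BGR2GRAY)[163:176,318:338])
for z in (257,270):print(z,proj('side',[581.95,125.5,z]))
for x in (582,583,584):print(x,proj('side',[x,127,200]))
E
```

```text
138 329.98 6
140 327.79 14
142 328.08 15
144 328.3 15
146 328.07 14
148 328.07 14
150 327.81 14
152 327.69 14
154 327.67 13
156 327.9 13
158 327.95 13
160 329.5 13
162 328.68 13
164 328.15 13
166 328.12 9
168 330.0 0
170 0.0 0
[[115  96  80  59  40  31  34  33  34  38  35  38  35  37  35  42  48  74
   93 106]
 [116  95  81  62  46  35  31  34  39  43  42  40  37  36  37  39  54  76
   92 104]
 [116  98  90  75  57  41  38  41  52  67  71  62  47  36  40  49  70  91
  101 106]
 [120 110 108 103  87  66  54  58  75  95 102  87  62  50  57  74  99 122
  124 115]
 [130 127 133 135 128 109  97  90  96 113 117 104  87  87 100 115 137 151
  147 128]
 [135 139 150 157 158 151 143 133 121 121 124 123 126 136 151 159 167 172
  160 141]
 [135 139 151 161 167 170 171 163 145 138 139 154 166 174 180 181 178 175
  163 145]
 [130 133 145 155 161 167 171 170 164 161 164 177 185 185 183 180 176 169
  158 143]
 [133 128 136 143 149 152 157 161 165 167 171 177 180 176 171 167 164 158
  150 139]
 [137 129 132 134 137 138 138 140 144 148 152 153 156 156 155 153 152 149
  142 134]
 [137 130 130 127 122 118 116 114 115 116 117 121 124 129 133 134 137 140
  138 127]
 [125 118 120 115 103  95  91  86  88  87  86  89  92  98 102 111 120 127
  126 119]
 [112 105 101  93  82  76  70  71  69  71  70  74  74  74  79  86  99 110
  113 114]]
257 (np.float64(327.46018327333854), np.float64(147.49596857843858))
270 (np.float64(327.59532514564535), np.float64(142.63366097744824))
582 (np.float64(326.84822585716404), np.float64(167.98885335274355))
583 (np.float64(327.2275238707356), np.float64(167.98334002207378))
584 (np.float64(327.6067699459039), np.float64(167.9778343204452))
```

Call:
{"name": "drive_tool", "arguments": {"deltas": [[0.16, 0.13, 0.5, 0], [0, 0, 1, 0], [0, 0, 1, 0], [0, 0, 0.5, 0], [0, 0, 0.2, 0], [0, 0, 0, 0], [0, 0, 0, 0], [0, 0, 0, 0]]}}

```text
clock: 7.8
eef_pos: [584.1, 128.5, 232.6]
tcp_rot: [3.141, -0.0, 1.47]
contact_force: [0.0, 0.7, 0.3]
opening: 0.457
```

```bash
python3 - <<'E'
from h import *
s=r.sense();e=s['eef_pos'];print(e,s['tcp_rot'],s['contact_force'])
S,d2=grab('side');cv2.imwrite('pics/side5.png',S[:,:,::-1]);S=S[:,:,::-1]
rd=S[...,2].astype(int)-S[...,1]
for v in range(150,186,3):
    row=rd[v,310:346];print(v,310+np.where(row>60)[0][[0,-1]] if (row>60).any() else None)
print(proj('side',[e[0],e[1],e[2]-6.8]));print(r.sense()['eef_pos'],r.sense()['contact_force'])
cv2.imwrite('pics/crop5.png',cv2.resize(S[110:210,280:380],(600,600),interpolation=cv2.INTER_CUBIC))
E
```

```text
[584.09445812 128.48772935 232.55807127] [ 3.14117159e+00 -1.47969624e-04  1.46988963e+00] [0.047079   0.74406028 0.28805851]
150 None
153 [322 335]
156 [322 334]
159 [322 334]
162 [322 334]
165 [323 333]
168 None
171 None
174 [321 334]
177 [320 335]
180 [322 334]
183 [321 334]
(np.float64(327.8527184090272), np.float64(158.53348237460744))
[584.12894164 128.51196002 232.67439694] [-0.20695581  0.27571983 -0.99593871]
```

View pics/crop5.png

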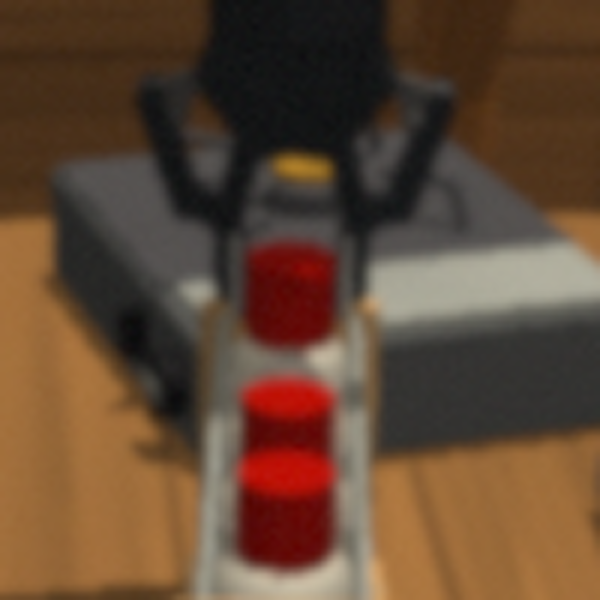

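The crop shows the cap held level over the bare valve, with its edges at columns 322–334 and the pin expected near 327.8. A small y correction is due, then I descend onto the cone.

Call:
{"name": "drive_tool", "arguments": {"deltas": [[-0.15, -0.02, 0.2, 0], [0, 0, 0.4, 0], [0, 0, 0.4, 0], [0, 0, 0.3, 0], [0, 0, 0.2, 0], [0, 0, 0.1, 0], [0, 0, 0, 0], [0, 0, 0, 0]]}}

```text
clock: 8.52
eef_pos: [583.5, 126.9, 216.2]
tcp_rot: [-3.141, 0.0, 1.47]
contact_force: [0.3, 0.8, -0.1]
opening: 0.46
```

Call:
{"name": "drive_tool", "arguments": {"deltas": [[0, 0, 0.1, 0], [0, 0, 0.1, 0], [0, 0, 0.1, 0], [0, 0, 0.1, 0], [0, 0, 0, 0], [0, 0, 0, 0]]}}

```text
clock: 9.02
eef_pos: [583.5, 126.9, 212.2]
tcp_rot: [-3.142, 0.0, 1.47]
contact_force: [-0.4, -0.2, -0.7]
opening: 0.459
```

Call:
{"name": "drive_tool", "arguments": {"deltas": [[0, 0, 0.1, 0], [0, 0, 0.1, 0], [0, 0, 0, 0], [0, 0, 0, 0]]}}

```text
clock: 9.35
eef_pos: [583.7, 126.9, 210.3]
tcp_rot: [3.141, -0.0, 1.47]
contact_force: [1.0, 0.4, -0.1]
opening: 0.464
```

Call:
{"name": "drive_tool", "arguments": {"deltas": [[0, 0, 0.1, 0], [0, 0, 0.1, 0], [0, 0, 0, 0], [0, 0, 0, 0]]}}

```text
clock: 9.68
eef_pos: [584.0, 127.0, 208.7]
tcp_rot: [3.14, -0.0, 1.47]
contact_force: [1.2, -1.1, 2.5]
opening: 0.457
```

Call:
{"name": "drive_tool", "arguments": {"deltas": [[0, 0, 0.1, 0], [0, 0, 0.05, 0], [0, 0, 0, 0], [0, 0, 0, 0]]}}

```text
clock: 10.02
eef_pos: [584.1, 127.1, 207.8]
tcp_rot: [3.14, -0.001, 1.47]
contact_force: [-0.9, -0.3, 9.0]
opening: 0.464
```

Call:
{"name": "drive_tool", "arguments": {"deltas": [[0, 0, 0.05, 0], [0, 0, 0.05, 0], [0, 0, 0, 0], [0, 0, 0, 0]]}}

```text
clock: 10.35
eef_pos: [584.3, 127.0, 206.9]
tcp_rot: [3.139, -0.0, 1.47]
contact_force: [0.3, -0.7, 8.5]
opening: 0.459
```

Call:
{"name": "drive_tool", "arguments": {"deltas": [[0, 0, 0.05, 0], [0, 0, 0, 0], [0, 0, 0, 0]]}}

```text
clock: 10.6
eef_pos: [584.4, 127.0, 206.7]
tcp_rot: [3.139, -0.001, 1.47]
contact_force: [-0.1, -1.4, 11.4]
opening: 0.459
```

Call:
{"name": "drive_tool", "arguments": {"deltas": [[0, 0, 0.05, 0], [0, 0, 0.05, 0], [0, 0, 0, 0], [0, 0, 0, 0]]}}

```text
clock: 10.93
eef_pos: [582.9, 126.8, 203.4]
tcp_rot: [-3.14, 0.001, 1.47]
contact_force: [2.5, 1.1, -6.8]
opening: 0.461
```

Call:
{"name": "drive_tool", "arguments": {"deltas": [[0, 0, 0.05, 0], [0, 0, 0.05, 0], [0, 0, 0, 0], [0, 0, 0, 0]]}}

```text
clock: 11.27
eef_pos: [583.2, 126.8, 202.7]
tcp_rot: [-3.141, 0.0, 1.47]
contact_force: [3.2, -0.8, -7.9]
opening: 0.458
```

It has snapped over the bead and is now being drawn down. I follow it to the hard stop.

Call:
{"name": "drive_tool", "arguments": {"deltas": [[0, 0, 0.05, 0], [0, 0, 0.05, 0], [0, 0, 0, 0], [0, 0, 0, 0]]}}

```text
clock: 11.6
eef_pos: [583.6, 126.9, 202.4]
tcp_rot: [3.141, -0.0, 1.47]
contact_force: [1.9, -1.2, -3.9]
opening: 0.464
```

Call:
{"name": "drive_tool", "arguments": {"deltas": [[0, 0, 0.05, 0], [0, 0, 0.05, 0], [0, 0, 0, 0], [0, 0, 0, 0]]}}

```text
clock: 11.93
eef_pos: [583.5, 127.0, 201.6]
tcp_rot: [3.141, -0.0, 1.47]
contact_force: [0.9, -0.6, 0.1]
opening: 0.462
```

Call:
{"name": "drive_tool", "arguments": {"deltas": [[0, 0, 0.05, 0], [0, 0, 0.05, 0], [0, 0, 0, 0], [0, 0, 0, 0]]}}

```text
clock: 12.27
eef_pos: [583.6, 127.0, 200.9]
tcp_rot: [3.141, -0.0, 1.47]
contact_force: [-2.1, -0.4, 6.2]
opening: 0.462
```

Call:
{"name": "drive_tool", "arguments": {"deltas": [[0, 0, 0.05, 0], [0, 0, 0, 0], [0, 0, 0, 0], [0, 0, 0, 0]]}}

```text
clock: 12.6
eef_pos: [583.6, 127.0, 200.8]
tcp_rot: [3.141, -0.0, 1.47]
contact_force: [-3.4, -0.1, 9.0]
opening: 0.456
```

Call:
{"name": "drive_tool", "arguments": {"deltas": [[0, 0, 0.05, 0], [0, 0, 0.05, 0], [0, 0, 0, 0], [0, 0, 0, 0]]}}

```text
clock: 12.93
eef_pos: [583.6, 127.0, 200.7]
tcp_rot: [3.141, -0.0, 1.47]
contact_force: [-6.3, -0.7, 17.9]
opening: 0.461
```

Hard stop confirmed: z is steady at 200.7 while the force rises to 18 N, and that z matches the expected seat. Now the tug, in small steps.

Call:
{"name": "drive_tool", "arguments": {"deltas": [[0, 0, -0.1, 0], [0, 0, -0.1, 0], [0, 0, -0.05, 0], [0, 0, 0, 0], [0, 0, 0, 0]]}}

```text
clock: 13.35
eef_pos: [583.5, 126.9, 201.0]
tcp_rot: [-3.141, 0.0, 1.47]
contact_force: [-0.2, 0.4, -0.4]
opening: 0.461
```

Call:
{"name": "drive_tool", "arguments": {"deltas": [[0, 0, -0.05, 0], [0, 0, -0.05, 0], [0, 0, 0, 0], [0, 0, 0, 0]]}}

```text
clock: 13.68
eef_pos: [583.4, 126.9, 202.0]
tcp_rot: [-3.141, 0.0, 1.47]
contact_force: [0.4, -0.1, -2.4]
opening: 0.461
```

Call:
{"name": "drive_tool", "arguments": {"deltas": [[0, 0, -0.05, 0], [0, 0, -0.03, 0], [0, 0, 0, 0], [0, 0, 0, 0]]}}

```text
clock: 14.02
eef_pos: [583.2, 126.9, 202.5]
tcp_rot: [-3.141, 0.0, 1.47]
contact_force: [1.8, -0.1, -10.9]
opening: 0.461
```

Call:
{"name": "drive_tool", "arguments": {"deltas": [[0, 0, 0, 0], [0, 0, 0, 0]]}}

```text
clock: 14.18
eef_pos: [583.2, 126.8, 202.5]
tcp_rot: [-3.141, 0.0, 1.47]
contact_force: [2.6, 0.4, -11.8]
opening: 0.456
```

Call:
{"name": "drive_tool", "arguments": {"deltas": [[0, 0, 0, 0], [0, 0, 0, 0]]}}

```text
clock: 14.35
eef_pos: [583.2, 126.8, 202.6]
tcp_rot: [-3.141, 0.0, 1.47]
contact_force: [2.1, 0.6, -13.7]
opening: 0.462
```

Call:
{"name": "drive_tool", "arguments": {"deltas": [[0, 0, 0.03, 0], [0, 0, 0, 0], [0, 0, 0, 0]]}}

```text
clock: 14.6
eef_pos: [583.3, 126.9, 202.6]
tcp_rot: [-3.141, 0.0, 1.47]
contact_force: [0.5, -0.6, -12.7]
opening: 0.462
```

Call:
{"name": "drive_tool", "arguments": {"deltas": [[0, 0, 0, 0], [0, 0, 0, 0]]}}

```text
clock: 14.77
eef_pos: [583.3, 126.9, 202.6]
tcp_rot: [-3.141, 0.0, 1.47]
contact_force: [2.0, -1.1, -12.4]
opening: 0.457
```

Call:
{"name": "drive_tool", "arguments": {"deltas": [[0, 0, 0.03, 0], [0, 0, 0, 0], [0, 0, 0, 0]]}}

```text
clock: 15.02
eef_pos: [583.4, 126.9, 202.5]
tcp_rot: [-3.141, 0.0, 1.47]
contact_force: [0.4, -0.1, -9.6]
opening: 0.457
```

Call:
{"name": "drive_tool", "arguments": {"deltas": [[0, 0, 0, 0], [0, 0, 0, 0], [0, 0, 0, 0]]}}

```text
clock: 15.27
eef_pos: [583.5, 126.9, 202.6]
tcp_rot: [3.142, -0.0, 1.47]
contact_force: [0.7, 0.1, -8.1]
opening: 0.452
```

Call:
{"name": "drive_tool", "arguments": {"deltas": [[0, 0, 0, 0], [0, 0, 0, 0], [0, 0, 0, 0]]}}

```text
clock: 15.52
eef_pos: [584.0, 127.0, 202.7]
tcp_rot: [3.141, -0.0, 1.47]
contact_force: [1.6, -0.3, -10.2]
opening: 0.456
```

Call:
{"name": "drive_tool", "arguments": {"deltas": [[0, 0, 0, 0], [0, 0, 0, 0], [0, 0, 0, 0]]}}

```text
clock: 15.77
eef_pos: [583.5, 126.9, 202.6]
tcp_rot: [3.142, 0.0, 1.47]
contact_force: [0.7, 0.1, -8.2]
opening: 0.457
```

Call:
{"name": "drive_tool", "arguments": {"deltas": [[0, 0, -0.01, 0], [0, 0, 0, 0], [0, 0, 0, 0], [0, 0, 0, 0]]}}

```text
clock: 16.1
eef_pos: [583.5, 126.9, 202.7]
tcp_rot: [3.141, -0.0, 1.47]
contact_force: [1.4, -1.1, -7.6]
opening: 0.458
```

Call:
{"name": "drive_tool", "arguments": {"deltas": [[0, 0, 0, 0], [0, 0, 0, 0], [0, 0, 0, 0], [0, 0, 0, 0]]}}

```text
clock: 16.43
eef_pos: [583.5, 126.9, 202.6]
tcp_rot: [3.142, 0.0, 1.47]
contact_force: [0.6, -0.5, -6.9]
opening: 0.454
```

Call:
{"name": "drive_tool", "arguments": {"deltas": [[0, 0, 0, 0], [0, 0, 0, 0], [0, 0, 0, 0], [0, 0, 0, 0]]}}

```text
clock: 16.77
eef_pos: [583.5, 126.9, 202.6]
tcp_rot: [-3.142, 0.0, 1.47]
contact_force: [0.1, 0.4, -8.1]
opening: 0.457
```

Call:
{"name": "drive_tool", "arguments": {"deltas": [[0, 0, 0, 0], [0, 0, 0, 0], [0, 0, 0, 0], [0, 0, 0, 0]]}}

```text
clock: 17.1
eef_pos: [583.5, 126.9, 202.6]
tcp_rot: [-3.142, -0.0, 1.47]
contact_force: [-0.3, -0.2, -6.5]
opening: 0.455
```

Call:
{"name": "drive_tool", "arguments": {"deltas": [[0, 0, 0, 0], [0, 0, 0, 0], [0, 0, 0, 0], [0, 0, 0, 0]]}}

```text
clock: 17.43
eef_pos: [583.5, 126.9, 202.6]
tcp_rot: [3.142, 0.0, 1.47]
contact_force: [0.4, -0.2, -6.7]
opening: 0.458
```

Settled at about 7 N, slightly low. I raise the pull by 0.2 mm and hold again for well over a second.

Call:
{"name": "drive_tool", "arguments": {"deltas": [[0, 0, -0.02, 0], [0, 0, 0, 0], [0, 0, 0, 0], [0, 0, 0, 0], [0, 0, 0, 0], [0, 0, 0, 0]]}}

```text
clock: 17.93
eef_pos: [583.5, 126.9, 202.7]
tcp_rot: [-3.141, 0.0, 1.47]
contact_force: [1.9, -0.6, -8.5]
opening: 0.46
```

Call:
{"name": "drive_tool", "arguments": {"deltas": [[0, 0, 0, 0], [0, 0, 0, 0], [0, 0, 0, 0]]}}

```text
clock: 18.18
eef_pos: [583.5, 126.9, 202.7]
tcp_rot: [-3.141, 0.0, 1.47]
contact_force: [0.9, -0.5, -8.2]
opening: 0.462
```

Call:
{"name": "drive_tool", "arguments": {"deltas": [[0, 0, 0, 0], [0, 0, 0, 0], [0, 0, 0, 0]]}}

```text
clock: 18.43
eef_pos: [583.5, 126.9, 202.7]
tcp_rot: [-3.142, 0.0, 1.47]
contact_force: [1.2, 0.5, -9.5]
opening: 0.456
```

Call:
{"name": "drive_tool", "arguments": {"deltas": [[0, 0, -0.01, 0], [0, 0, 0, 0], [0, 0, 0, 0], [0, 0, 0, 0]]}}

```text
clock: 18.77
eef_pos: [583.4, 126.9, 202.8]
tcp_rot: [-3.141, 0.0, 1.47]
contact_force: [0.6, 0.3, -10.1]
opening: 0.461
```

Call:
{"name": "drive_tool", "arguments": {"deltas": [[0, 0, 0, 0], [0, 0, 0, 0], [0, 0, 0, 0], [0, 0, 0, 0]]}}

```text
clock: 19.1
eef_pos: [583.4, 127.0, 202.8]
tcp_rot: [-3.141, 0.0, 1.47]
contact_force: [0.9, -0.1, -10.1]
opening: 0.46
```

Call:
{"name": "drive_tool", "arguments": {"deltas": [[0, 0, 0, 0], [0, 0, 0, 0], [0, 0, 0, 0], [0, 0, 0, 0]]}}

```text
clock: 19.43
eef_pos: [583.4, 126.9, 202.8]
tcp_rot: [-3.141, 0.0, 1.47]
contact_force: [-0.3, -0.0, -11.3]
opening: 0.459
```

Call:
{"name": "drive_tool", "arguments": {"deltas": [[0, 0, 0, 0], [0, 0, 0, 0], [0, 0, 0, 0], [0, 0, 0, 0]]}}

```text
clock: 19.77
eef_pos: [583.5, 126.9, 202.8]
tcp_rot: [-3.141, 0.0, 1.47]
contact_force: [-0.3, 1.2, -10.7]
opening: 0.46
```

Call:
{"name": "drive_tool", "arguments": {"deltas": [[0, 0, 0, 0], [0, 0, 0, 0], [0, 0, 0, 0], [0, 0, 0, 0]]}}

```text
clock: 20.1
eef_pos: [583.5, 126.9, 202.8]
tcp_rot: [-3.141, 0.0, 1.47]
contact_force: [-1.5, 0.2, -10.4]
opening: 0.463
```

Call:
{"name": "drive_tool", "arguments": {"deltas": [[0, 0, 0, 0], [0, 0, 0, 0], [0, 0, 0, 0], [0, 0, 0, 0]]}}

```text
clock: 20.43
eef_pos: [583.5, 126.9, 202.9]
tcp_rot: [-3.141, 0.0, 1.47]
contact_force: [0.1, -0.5, -11.3]
opening: 0.456
```

The pull held at 10.1–11.3 N for 1.7 s. I lower it back to the seat and release with a partial opening.

Call:
{"name": "drive_tool", "arguments": {"deltas": [[0, 0, 0.05, 0], [0, 0, 0.05, 0], [0, 0, 0.05, 0], [0, 0, 0.05, 0], [0, 0, 0.03, 0], [0, 0, 0, 0], [0, 0, 0, 0], [0, 0, 0, 0]]}}

```text
clock: 21.1
eef_pos: [583.8, 127.0, 200.9]
tcp_rot: [3.141, -0.0, 1.47]
contact_force: [0.0, -0.3, -0.6]
opening: 0.457
```

Call:
{"name": "drive_tool", "arguments": {"deltas": [[0, 0, 0.03, 0], [0, 0, 0.03, 0], [0, 0, 0, 0], [0, 0, 0, 0], [0, 0, 0, 0]]}}

```text
clock: 21.52
eef_pos: [583.8, 127.0, 200.8]
tcp_rot: [3.141, -0.0, 1.47]
contact_force: [-2.2, 0.6, 5.9]
opening: 0.459
```

Call:
{"name": "drive_tool", "arguments": {"deltas": [[0, 0, 0, 0], [0, 0, 0, 0], [0, 0, 0, 0], [0, 0, 0, 0], [0, 0, 0, 0], [0, 0, 0, 0]], "jaw": 0.2}}

```text
clock: 22.02
eef_pos: [583.5, 126.9, 199.9]
tcp_rot: [-3.141, 0.0, 1.47]
contact_force: [-0.6, -1.2, -0.2]
opening: 0.801
```

Released with no contact force. I rise clear, back away towards the base and check.

Call:
{"name": "drive_tool", "arguments": {"deltas": [[0, 0, -0.5, 0], [0, 0, -1.5, 0], [0, 0, -3, 0], [0, 0, -3, 0], [0, 0, -3, 0], [0, 0, -2, 0], [0, -1, 0, 0], [0, -3, 0, 0], [0, -3.5, 0, 0], [0, -3.5, 0, 0], [0, -3.5, 0, 0], [0, -3.5, 0, 0]]}}

```text
clock: 23.02
eef_pos: [402.2, 144.8, 329.3]
tcp_rot: [-3.141, 0.0, 1.469]
contact_force: [-0.0, 0.3, 0.0]
opening: 0.804
```

Call:
{"name": "drive_tool", "arguments": {"deltas": [[0, -2, 0, 0], [0, -0.5, 0, 0], [0, 0, 0, 0], [0, 0, 0, 0]]}}

```text
clock: 23.35
eef_pos: [380.2, 147.7, 330.2]
tcp_rot: [3.14, -0.0, 1.47]
contact_force: [0.6, 0.2, 0.3]
opening: 0.799
```

```bash
python3 - <<'E'
from h import *
s=r.sense();print(s['clock'],s['eef_pos'],s['contact_force'])
T,d=grab('top');S,d2=grab('side');S0=cv2.imread('pics/side0.png')[:,:,::-1];T0=cv2.imread('pics/top0.png')[:,:,::-1]
for n,p in(('top',T),('side',S)):
    st,ce=red(p)
    for i in range(1,len(st)):
        if st[i,4]>30: print(n,st[i],ce[i].round(1))
h=cv2.cvtColor(T,cv2.COLOR_RGB2HSV);m=((h[...,0]<8)|(h[...,0]>172))&(h[...,1]>110)&(h[...,2]>160);m[:, :200]=0;m[:,230:]=0;m[:200]=0;m[240:]=0
v,u=np.nonzero(m)
if len(u):print('cap top',len(u),u.mean(),v.mean(),plane('top',u.mean(),v.mean(),212),'depth z',[deep('top',a,b,d[b,a])[2].round(1) for a,b in zip(u[::25],v[::25])])
o=np.hstack([cv2.resize(T[190:310,150:390],(480,240),interpolation=cv2.INTER_CUBIC),cv2.resize(S[110:230,260:420],(320,240))])
o=np.vstack([o,np.hstack([cv2.resize(T,(400,300)),cv2.resize(S,(400,300))])]);cv2.imwrite('pics/crop6.png',o[:,:,::-1])
E
```

```text
23.35 [380.22485436 147.71822493 330.17724851] [0.62552088 0.19027533 0.30568585]
top [433 125  43  27 237] [447.9 145.6]
top [383 130  42  28 241] [401.6 148.2]
top [300 143  15  17 200] [306.7 150.6]
top [295 159  23  14  95] [305.7 167.5]
top [179 212  16  16 204] [186.6 219.4]
top [207 215  16  17 197] [214.2 223. ]
top [235 219  15  16 190] [242.  226.3]
top [263 223  15  15 184] [270.1 230. ]
top [360 223  19  20 288] [369.  232.5]
side [319 151  17  54 778] [327.5 178.2]
side [418 204  20  22 358] [427.1 214.8]
side [407 241  30  23 477] [421.2 252.7]
side [406 263  26  16 253] [418.2 272.4]
side [ 474  305  113  138 3551] [521.8 392.1]
side [332 325  27  25 530] [344.8 337. ]
cap top 175 213.53142857142856 222.45142857142858 [583.40158345 127.42475584 212.        ] depth z [np.float64(169.2), np.float64(219.9), np.float64(216.4), np.float64(214.2), np.float64(205.3), np.float64(205.2), np.float64(211.9)]
```

View pics/crop6.png

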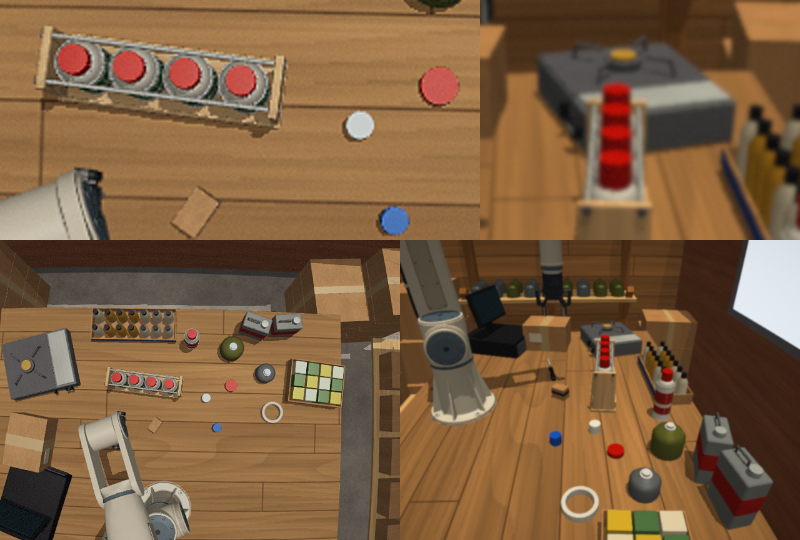

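The picture shows four capped cartridges in line, with the new cap at (214,223) in the top view. Its top centre measures (583.4, 127.4), on the valve axis, and everything else stands where it was. I hand the job in.

```bash
python3 -c "
from h import *
print(r.sense()['contact_force']);print(job.sign_off())"
```

```text
[ 0.16208247 -0.18536524 -0.53352711]
the job is handed in; nothing more can be done
None
```

The tall narrow red cap is snapped on the bare valve (second rack place from the left in the top view), tugged, released and left in place. I handed the job in at about 23.5 s of the 67 s allowed.

- **Pressing:** the cap went over the bead at about 11 N and was drawn down to a hard stop. That stop came at the expected seat height. The largest push I read was 18 N, well under the 40 N that crushes it.
- **Tug:** it held steady at 10.1 to 11.3 N for about 1.7 s.
- **Before the steady hold:** the first pull briefly reached 13.7 N, above the 12.5 N limit, then settled near 7 N before I trimmed it to 10 N. The cap did not come off.
- **Final checks:** the cap's top centre measured (583.4, 127.4), within about 1 mm of the valve axis. Its outline matches its neighbours, but the depth readings on it were too noisy to check its height closely. The other red caps measured where they were at the start. By eye nothing else had moved, and the arm was clear with no contact force.

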